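# Load the chip counter's magazine in reverse order

## Task

Move the four coloured rolls of chips from the walnut tray into the four bays of the aluminium loading magazine in reverse order: seen from the robot, the roll that stands leftmost in the tray goes into the rightmost bay, the second from the left into the second bay from the right, and so on. Stand one roll upright on the floor of each bay and let go; the coloured bars on the tray's tiles keep showing where each roll stood. Leave the brass token alone.

Things in the scene. Friction and masses are not known exactly. Their poses are not given: they have to be found in the camera images.
- roll_red: red roll of chips: an upright red cylinder 40 mm in diameter and 50 mm high, fifteen red chips with white edge marks bonded into one rigid piece, about 160 g, standing on the tile with bars of its own colour. Origin: centre of its underside; z up its axis; its yaw means nothing.
- roll_blue: blue roll of chips: an upright blue cylinder 40 mm in diameter and 50 mm high, fifteen blue chips with white edge marks bonded into one rigid piece, about 160 g, standing on the tile with bars of its own colour. Origin: centre of its underside; z up its axis; its yaw means nothing.
- roll_green: green roll of chips: an upright green cylinder 40 mm in diameter and 50 mm high, fifteen green chips with white edge marks bonded into one rigid piece, about 160 g, standing on the tile with bars of its own colour. Origin: centre of its underside; z up its axis; its yaw means nothing.
- roll_yellow: yellow roll of chips: an upright yellow cylinder 40 mm in diameter and 50 mm high, fifteen yellow chips with white edge marks bonded into one rigid piece, about 160 g, standing on the tile with bars of its own colour. Origin: centre of its underside; z up its axis; its yaw means nothing.
- felt_red: fixed ivory felt tile with a red bar, 14 mm wide, along its near and far ends; 84 x 60 x 4 mm (x, y, z). The red roll stands on it. Four tiles lie in a row at 70 mm pitch along y, in any order, in a fixed walnut tray (100 x 300 mm, rim 12 mm above the desk). Origin: centre of its underside, 8 mm above the desk; its top is 12 mm above the desk. x points away from the robot, y to the robot's left (within 9 degrees).
- felt_blue: fixed ivory felt tile with a blue bar, 14 mm wide, along its near and far ends; 84 x 60 x 4 mm (x, y, z). The blue roll stands on it. Four tiles lie in a row at 70 mm pitch along y, in any order, in a fixed walnut tray (100 x 300 mm, rim 12 mm above the desk). Origin: centre of its underside, 8 mm above the desk; its top is 12 mm above the desk. x points away from the robot, y to the robot's left (within 9 degrees).
- felt_green: fixed ivory felt tile with a green bar, 14 mm wide, along its near and far ends; 84 x 60 x 4 mm (x, y, z). The green roll stands on it. Four tiles lie in a row at 70 mm pitch along y, in any order, in a fixed walnut tray (100 x 300 mm, rim 12 mm above the desk). Origin: centre of its underside, 8 mm above the desk; its top is 12 mm above the desk. x points away from the robot, y to the robot's left (within 9 degrees).
- felt_yellow: fixed ivory felt tile with a yellow bar, 14 mm wide, along its near and far ends; 84 x 60 x 4 mm (x, y, z). The yellow roll stands on it. Four tiles lie in a row at 70 mm pitch along y, in any order, in a fixed walnut tray (100 x 300 mm, rim 12 mm above the desk). Origin: centre of its underside, 8 mm above the desk; its top is 12 mm above the desk. x points away from the robot, y to the robot's left (within 9 degrees).
- magazine: fixed aluminium frame with black floor, 78 x 288 mm, nearer or farther than the tray. Four bays in a row, 62 x 62 mm inside, centred at x = 0, y = -105, -35, 35, 105 mm. Floor 5 mm, wall tops 15 mm above the desk, walls 8 mm thick. Origin: centre of its underside, on the desk; x away from the robot, y to the robot's left (within 9 degrees).
- token: loose bystander: brass token, a disc 42 mm in diameter and 5 mm thick, lying flat on the desk well to the robot's right of both rows. Origin: centre of its underside. To be left alone.
Things that resemble listed ones, but are neither listed nor needed, are in the scene too. Several things have the shape of the roll_blue; the one meant has the colours described above.

How it is judged:
By the outcome, as a careful person would: the job done as asked, in the order asked, and still so for the second after the job is handed in, with the robot touching nothing.
It also fails if it takes over 90 s, if anything falls off the work surface, if the arm or the gripper's body presses on something with over 40 N, if the wrist force passes 120 N, or if a joint passes its speed limit or range.

## Robot

A 6-joint arm with a two-finger parallel gripper is mounted at the origin on the work surface. World frame = base frame: x ahead of the robot, y to its left, z up, the work surface at z = 0. Lengths are in mm, angles in rad, forces in N, time in s.
With the tool pointing down it reaches from about 350 to 975 mm from the base axis. Payload 7.1 kg.
Tool frame: the origin (TCP) lies between the finger pads; the fingertips stand 19 mm ahead of it and the grasp point (between the pads) is the TCP (ctrl.finger_overhang is the distance from the TCP to the fingertips, in mm); z points along the fingers, y is the line along which they close (so a half turn about z gives the same grasp; the last joint's range is limited). The gripper opens to 88 mm and grips with 3 to 60 N. Pads are 20 mm wide; open, the fingers measure 115 mm over their backs; the gripper's body (75 mm by 178 mm) begins 61 mm behind the grasp point.
Start: joints at [-1.306, 0.423, 1.63, -0, 1.089, -0.019], TCP at [175.022, -599.977, 241.675] pointing down, gripper open.
Joint ranges: [-3, 3], [-0.9, 2.11], [0.09, 2.58], [-1.31, 4.45], [0.11, 2.69], [-2.54, 2.54]. Speed limits (rad/s): [2.39, 2.39, 3.01, 3.14, 3.14, 3.14].

## Interface

Orientations are given as a rotation vector (axis times angle).
In Python, from workcell import ctrl gives the robot as it stands. The module is installed in compiled form; this text tells all that it offers.
- The arm moves only by the tool arm_command, never from a script. Its argument "rows" is one flat list of numbers, 7 for each row, row after row: the turn, a rotation vector about the tool's x, y, z scaled (see below), then the shift along the tool's x, y, z scaled (see below), then the opening, from -1 (shut) to 1 (fully open). A call has 1 to 5 rows; each row is the pose to reach, as a shift and turn from the pose commanded when the call began, along the tool's axes at that moment, turning the shorter way round; what a row does not reach only later rows make up. The controller multiplies each number of a shift by 80 mm and each number of a turn by 180 degrees. A row lasts 1/10 s, in which the tool goes at most 50 mm and 8.59 degrees, less where a joint would pass 70% of its speed; a pose out of reach is approached as far as the arm can. A call with a number of a shift or a turn outside -1 to 1 is refused whole. A call with a gripper value outside its range is refused whole. The fingers move at their own pace and stop on an object; the grip force is fixed at half the most. Time passes only in rows, so rows that repeat a pose let the fingers close. It gives the time, the measured TCP pose, the force, the opening and the grip force at its end, in the units of the state.
- ctrl.get_obs(): the state, without advancing time (a new reading comes with each control period).
- ctrl.get_image(name): name is "side" or "top" or "wrist"; returns (picture, depth): 420x560x3 uint8, red, green, blue; 420x560 float32, mm along the optical axis (not along the pixel's ray), 0 where there is no reading.
- ctrl.camera_params(name): a dict with "camera_matrix" (3x3 intrinsics, pixels), "world_to_cam" (4x4, takes a point from world to camera coordinates); the wrist camera has in their place "tool_from_camera" (4x4, takes a point from camera to tool coordinates, whose origin is the TCP and whose axes are the flange's). Camera axes: x right, y down, z forward; pixel columns grow to the right and rows downward; lengths in mm; the calibration is good to about 2 mm. A picture is of the moment at which its call begins: read the wrist's pose just before it. camera_params takes no time and is no camera call.
- ctrl.close_job(): hands the job in; it is judged then, once.
The state is a dict: "t": time; "qpos": joint angles; "qvel": joint speeds; "joint_torque": joint torques, N m; "ee_pos": TCP position; "orientation": TCP orientation; "ft_force": force on the tool from outside, world axes, zero at the start; "moment": the same for the moment, N m; "width": finger opening in mm; "grasp_force": force on a finger pad.
Only numpy, scipy, OpenCV 4.12 (cv2) and the standard library are available. Lean on these libraries where they do the work, as an engineer would, in place of code of your own. Each camera call takes 0.05 s, during which the arm holds its last target. There are 200 camera calls.

## Working session

There is one attempt and no reset: what is moved stays moved. The work goes in short steps, Python scripts to look and compute and a tool call to move; the robot and the scene stay as the last step left them, time stands still between calls to the robot, and variables do not carry over. Pictures are saved under pics/ and viewed, at most 14 in all, crops included, and the job is handed in when it is done.

Besides the shell and the picture viewer there is one more tool, called after "Request:" as name(argument=value, ...) on one line, values as JSON. arm_command: Moves the arm, as the interface text tells. Shifts and turns lie within -1 to 1; 1 stands for 80 mm of shift or 180 degrees of turn. Its arguments: {"type":"object","properties":{"rows":{"type":"array","items":{"type":"number"}}},"required":["rows"]}

```bash
mkdir -p pics; python3 - <<'E'
from workcell import ctrl
import cv2,numpy as np
o=ctrl.get_obs();print(o['t'],o['ee_pos'],o['orientation'],o['width'])
for n in('top','side'):
    p,d=ctrl.get_image(n);cv2.imwrite(f'pics/{n}0.png',p[...,::-1]);np.savez(f'{n}0.npz',p=p,d=d)
    print(ctrl.camera_params(n))
E
```

```text
0.0 [ 174.88060427 -599.48974433  240.90691919] [-3.10850552e+00 -4.44086384e-01  3.15633545e-04] 87.63449326340684
{'camera_matrix': array([[437.13283521,   0.        , 276.42988608],
       [  0.        , 437.13283521, 198.13578449],
       [  0.        ,   0.        ,   1.        ]]), 'world_to_cam': array([[ 9.12053060e-03, -9.99947280e-01, -4.71740353e-03,
        -9.23255563e+01],
       [-9.83869593e-01, -8.13083049e-03, -1.78702306e-01,
         6.14836355e+02],
       [ 1.78654529e-01,  6.27116974e-03, -9.83891880e-01,
         7.30878689e+02],
       [ 0.00000000e+00,  0.00000000e+00,  0.00000000e+00,
         1.00000000e+00]])}
{'camera_matrix': array([[452.38841174,   0.        , 284.08208518],
       [  0.        , 452.38841174, 212.98086087],
       [  0.        ,   0.        ,   1.        ]]), 'world_to_cam': array([[-9.77888541e-01, -2.09106439e-01,  2.91530974e-03,
         5.82919980e+02],
       [-1.25097101e-01,  5.73733053e-01, -8.09432579e-01,
         1.90277478e+02],
       [ 1.67584954e-01, -7.91899540e-01, -5.87205587e-01,
         8.50747470e+02],
       [ 0.00000000e+00,  0.00000000e+00,  0.00000000e+00,
         1.00000000e+00]])}
```

View pics/top0.png

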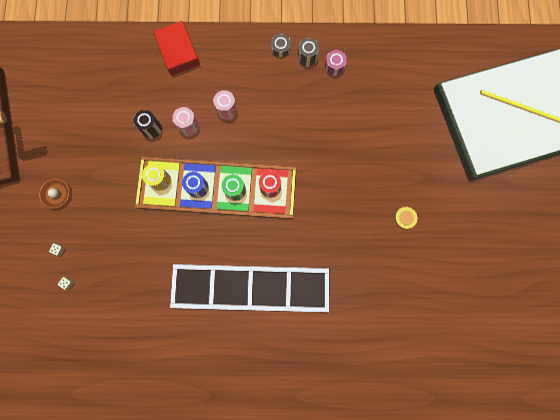

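View pics/side0.png

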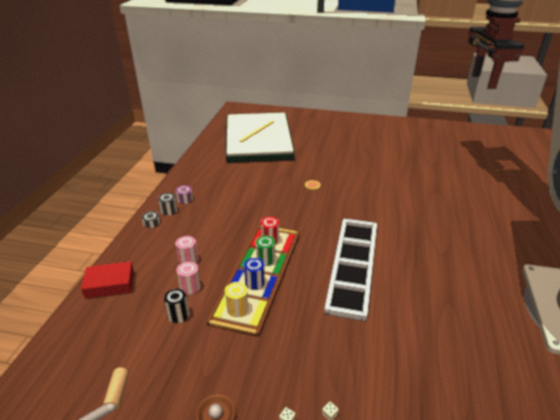

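The top view shows the tray with, left to right, yellow (154,177), blue (194,184), green (233,186) and red (270,184). The magazine is at (250,288) and the token at (406,217).

Possible mix-ups, all outside the tray: black (147,122), pink (184,119) and (224,102), grey (281,45) and (308,48), mauve (336,62). My choice is the four rolls on the tiles.

The order is therefore yellow → rightmost bay, blue → second from right, green → second from left, red → leftmost.

```bash
cat > h.py <<'E'
from workcell import ctrl
import cv2,numpy as np
from scipy.spatial.transform import Rotation as R
def plane(n,uv,z):
    c=ctrl.camera_params(n);K=c['camera_matrix'];T=c['world_to_cam'];Rt=T[:3,:3].T
    o=-Rt@T[:3,3];uv=np.atleast_2d(uv);d=(Rt@np.linalg.inv(K)@np.c_[uv,np.ones(len(uv))].T).T
    return o+d*((z-o[2])/d[:,2])[:,None]
def cloud(n,d):
    c=ctrl.camera_params(n);K=c['camera_matrix'];T=c['world_to_cam']
    v,u=np.indices(d.shape);P=np.stack([(u-K[0,2])*d/K[0,0],(v-K[1,2])*d/K[1,1],d],-1)
    return (P-T[:3,3])@T[:3,:3]
E
python3 - <<'E'
from h import *
z=np.load('top0.npz');p,d=z['p'],z['d']
W=cloud('top',d);print('desk z',np.median(W[330:400,100:400,2]))
roi=np.zeros(d.shape,bool);roi[158:215,135:296]=1
m=((W[...,2]>54)&(W[...,2]<75)&roi).astype(np.uint8)
k,l,s,c=cv2.connectedComponentsWithStats(m)
for i in range(1,k):
    if s[i,4]<50: continue
    q=W[l==i]; (x,y),r=cv2.minEnclosingCircle(q[:,:2].astype(np.float32))
    print('roll',c[i].round(1),s[i,4],(q.min(0)+q.max(0))[:2]/2,(x,y),r,np.median(q[:,2]), plane('top',c[i],62)[0,:2])
g=cv2.inRange(p,(150,150,150),(255,255,255));g[:250]=0;g[325:]=0;g[:,:150]=0;g[:,350:]=0
ct=max(cv2.findContours(g,cv2.RETR_EXTERNAL,2)[0],key=cv2.contourArea)[:,0]
q=plane('top',ct,15)[:,:2].astype(np.float32);print('mag',cv2.minAreaRect(q))
# tray by side colour: crop
c=cv2.resize(p[150:325,130:340],None,fx=3.5,fy=3.4);cv2.imwrite('pics/crop.png',c[...,::-1])
E
```

```text
desk z -0.379937147233568
roll [153.1 174.9] 410 [655.77540071 136.44512588] (655.9613037109375, 136.65045166015625) 20.890153884887695 61.42375821297087 [655.14435099 135.60387493]
roll [269.5 182.4] 393 [643.95957605 -74.29173877] (643.8362426757812, -74.1286849975586) 20.459810256958008 61.616141326910515 [643.0354845  -74.29859229]
roll [193.  182.6] 407 [641.77501872  63.48184018] (642.7418212890625, 63.60425567626953) 21.014652252197266 61.39849277051152 [641.41068386  63.02321565]
roll [232.4 185.5] 399 [637.02980581  -7.09542001] (637.5223388671875, -7.520025253295898) 20.450231552124023 61.59487116535193 [636.73071938  -7.88712436]
mag ((456.6634826660156, -39.17138671875), (286.4242248535156, 78.68463134765625), 89.04547119140625)
```

View pics/crop.png

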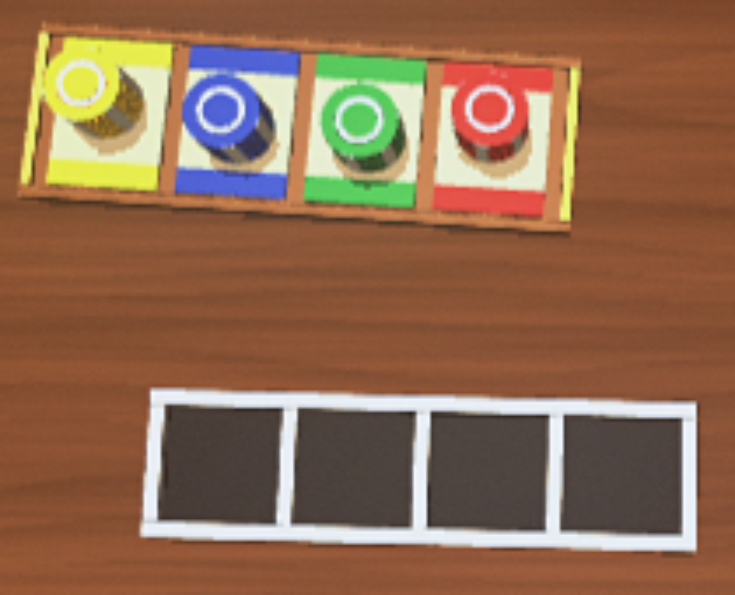

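Request:
arm_command(rows=[0,0,-0.2,1,-1,0,1,0,0,-0.2,1,-1,0,1,0,0,-0.2,1,-1,0,1,0,0,-0.2,1,-1,0,1,0,0,-0.2,1,-1,0,1])

```text
t: 0.6
ee_pos: [229.7, -500.1, 241.6]
orientation: [-2.818, -1.388, 0.0]
ft_force: [-0.4, -0.8, 0.2]
width: 88.2
grasp_force: 0.0
```

Request:
arm_command(rows=[0,0,-0.209,1,0,0,1,0,0,-0.209,1,0,0,1,0,0,-0.209,1,0,0,1,0,0,-0.209,1,0,0,1,0,0,-0.209,1,0,0,1])

```text
t: 1.1
ee_pos: [278.4, -437.6, 241.5]
orientation: [-2.222, -2.221, 0.0]
ft_force: [-0.7, -0.6, 0.3]
width: 87.8
grasp_force: 0.0
```

Request:
arm_command(rows=[0,0,0,1,1,0,1,0,0,0,1,1,0,1,0,0,0,1,1,0,1])

```text
t: 1.4
ee_pos: [360.3, -355.7, 241.5]
orientation: [-2.225, -2.217, -0.001]
ft_force: [-0.0, -1.0, -0.4]
width: 87.6
grasp_force: 0.0
```

Request:
arm_command(rows=[0,0,0,1,1,0,1,0,0,0,1,1,0,1,0,0,0,1,1,0,1])

```text
t: 1.7
ee_pos: [440.9, -276.0, 241.6]
orientation: [2.224, 2.219, 0.001]
ft_force: [0.5, -0.6, 0.3]
width: 87.5
grasp_force: 0.0
```

Request:
arm_command(rows=[0,0,0,1,1,0,1,0,0,0,1,1,0,1,0,0,0,1,1,0,1])

```text
t: 2.0
ee_pos: [521.2, -196.5, 241.6]
orientation: [2.223, 2.219, 0.001]
ft_force: [0.9, -0.9, -0.1]
width: 87.8
grasp_force: 0.0
```

Request:
arm_command(rows=[0,0,0,1,1,0,1,0,0,0,1,1,0,1,0,0,0,1,1,0,1,0,0,0,1,1,0,1])

```text
t: 2.4
ee_pos: [599.5, -118.1, 241.2]
orientation: [-2.222, -2.22, 0.001]
ft_force: [0.8, 0.7, 0.4]
width: 87.5
grasp_force: 0.0
```

Request:
arm_command(rows=[0,0,0,0.55,0.555,0.5,1,0,0,0,0.55,0.555,0.5,1,0,0,0,0.55,0.555,0.5,1,0,0,0,0.55,0.555,0.5,1])

```text
t: 2.8
ee_pos: [642.2, -76.0, 201.3]
orientation: [-2.224, -2.217, 0.003]
ft_force: [0.0, -0.3, 0.1]
width: 88.0
grasp_force: 0.0
```

```bash
cat >> h.py <<'E'
def wrist(name):
    o=ctrl.get_obs();p,d=ctrl.get_image('wrist');c=ctrl.camera_params('wrist');K=c['camera_matrix'];T=c['tool_from_camera']
    cv2.imwrite(f'pics/{name}.png',p[...,::-1])
    v,u=np.indices(d.shape);P=np.stack([(u-K[0,2])*d/K[0,0],(v-K[1,2])*d/K[1,1],d],-1)
    P=P@T[:3,:3].T+T[:3,3];W=P@R.from_rotvec(o['orientation']).as_matrix().T+o['ee_pos'];W[d==0]=np.nan
    return p,d,W
E
python3 - <<'E'
from h import *
p,d,W=wrist('w1');print(ctrl.get_obs()['ee_pos'])
m=((W[...,2]>52)&(W[...,2]<75)).astype(np.uint8)
k,l,s,c=cv2.connectedComponentsWithStats(m)
for i in range(1,k):
    if s[i,4]<300: continue
    q=W[l==i];print(c[i].round(),s[i],(q.min(0)+q.max(0))/2,np.ptp(q,axis=0),np.median(p[l==i],axis=0))
E
```

```text
[642.43846755 -76.16350059 202.01755281]
[285.  19.] [ 257    0   57   45 2091] [641.39102615  59.62109151  58.8007669 ] [40.16297424 27.84084052 13.37199885] [ 84. 109. 223.]
[279. 114.] [ 253   87   53   55 2202] [636.70888462  -5.18518726  59.18466868] [40.06607939 40.69750696 11.47055586] [105. 221. 119.]
[288. 197.] [ 264  172   49   50 1898] [643.48013863 -71.92818634  58.44743575] [39.67048089 40.39272421 12.77543221] [212.  68.  66.]
```

View pics/w1.png

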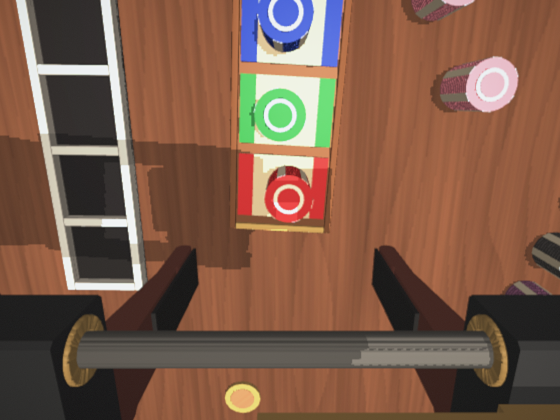

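The wrist view shows the red roll top at (288,197), green at (280,115) and blue at (285,15). They agree with the top view to 2 mm.

Request:
arm_command(rows=[0,0,0,0.035,0.015,1,1,0,0,0,0.035,0.015,1,1,0,0,0,0.035,0.015,1,1])

```text
t: 3.15
ee_pos: [641.2, -72.7, 118.7]
orientation: [-2.222, -2.214, 0.007]
ft_force: [0.1, -1.0, -0.1]
width: 87.7
grasp_force: 0.0
```

Request:
arm_command(rows=[0,0,0,0,0,0.6,1,0,0,0,0,0,0.92,1,0,0,0,0,0,0.92,1,0,0,0,0,0,0.92,-1,0,0,0,0,0,0.92,-1])

```text
t: 3.65
ee_pos: [646.5, -72.2, 51.0]
orientation: [2.222, 2.216, 0.004]
ft_force: [1.1, -0.8, 0.7]
width: 75.1
grasp_force: 0.0
```

Request:
arm_command(rows=[0,0,0,0,0,0,-1,0,0,0,0,0,0,-1,0,0,0,0,0,0,-1])

```text
t: 3.95
ee_pos: [645.2, -71.5, 49.0]
orientation: [2.223, 2.219, 0.001]
ft_force: [-0.3, 0.7, 0.4]
width: 51.6
grasp_force: 0.0
```

Request:
arm_command(rows=[0,0,0,0,0,0,-1,0,0,0,0,0,0,-1,0,0,0,0,0,0,-1,0,0,0,0,0,0,-1])

```text
t: 4.35
ee_pos: [644.8, -71.5, 48.3]
orientation: [2.224, 2.219, 0.0]
ft_force: [-0.9, 0.7, 4.7]
width: 39.8
grasp_force: 30.0
```

Request:
arm_command(rows=[0,0,0,0,0,-0.4,-1,0,0,0,0,0,-0.8,-1,0,0,0,0,0,-1,-1,0,0,0,0,0,-1,-1])

```text
t: 4.75
ee_pos: [646.2, -71.6, 130.2]
orientation: [2.221, 2.217, 0.004]
ft_force: [-0.2, 0.3, -2.2]
width: 40.1
grasp_force: 30.0
```

Request:
arm_command(rows=[0,0,0,0.35,-0.4,0,-1,0,0,0,0.75,-1,0,-1,0,0,0,0.75,-1,0,-1])

```text
t: 5.05
ee_pos: [558.2, -9.2, 125.4]
orientation: [-2.217, -2.216, 0.009]
ft_force: [-0.5, -0.3, -1.5]
width: 39.4
grasp_force: 30.0
```

Request:
arm_command(rows=[0,0,0,0.35,-0.5,0,-1,0,0,0,0.75,-1,0,-1,0,0,0,0.75,-1,0,-1])

```text
t: 5.35
ee_pos: [478.5, 50.6, 126.1]
orientation: [-2.217, -2.218, 0.009]
ft_force: [0.6, -0.4, -1.1]
width: 39.5
grasp_force: 30.0
```

Request:
arm_command(rows=[0,0,0,0.22,-0.34,0,-1,0,0,0,0.22,-0.34,0,-1,0,0,0,0.22,-0.34,0,-1])

```text
t: 5.65
ee_pos: [457.9, 66.5, 127.5]
orientation: [-2.223, -2.22, 0.001]
ft_force: [-0.1, 0.3, -1.2]
width: 39.5
grasp_force: 30.0
```

Request:
arm_command(rows=[0,0,0,0,0,0.5,-1,0,0,0,0,0,0.8,-1,0,0,0,0,0,0.95,-1,0,0,0,0,0,0.95,-1])

```text
t: 6.05
ee_pos: [457.6, 66.0, 50.5]
orientation: [-2.223, -2.217, 0.003]
ft_force: [-0.2, -0.5, -1.3]
width: 39.6
grasp_force: 30.0
```

Request:
arm_command(rows=[0,0,0,0,0,0.06,-1,0,0,0,0,0,0.06,-1])

```text
t: 6.25
ee_pos: [458.6, 66.4, 47.6]
orientation: [2.224, 2.218, 0.001]
ft_force: [-0.1, -0.4, -1.5]
width: 39.7
grasp_force: 30.0
```

Request:
arm_command(rows=[0,0,0,0,0,0.05,-1,0,0,0,0,0,0.05,-1])

```text
t: 6.45
ee_pos: [458.1, 66.5, 43.6]
orientation: [2.223, 2.219, 0.001]
ft_force: [-0.2, 0.2, -1.8]
width: 39.8
grasp_force: 30.0
```

Request:
arm_command(rows=[0,0,0,0,0,0.02,-1,0,0,0,0,0,0.02,-1])

```text
t: 6.65
ee_pos: [457.9, 66.5, 41.8]
orientation: [2.224, 2.219, 0.0]
ft_force: [0.4, 0.4, -1.9]
width: 39.7
grasp_force: 30.0
```

Request:
arm_command(rows=[0,0,0,0,0,0.015,-1,0,0,0,0,0,0.015,-1])

```text
t: 6.85
ee_pos: [458.0, 66.6, 41.2]
orientation: [2.224, 2.219, 0.0]
ft_force: [-2.4, 0.4, 10.1]
width: 39.3
grasp_force: 30.0
```

Contact with the floor (10 N). Release and go on to green.

Request:
arm_command(rows=[0,0,0,0,0,0,1,0,0,0,0,0,0,1,0,0,0,0,0,0,1,0,0,0,0,0,0,1,0,0,0,0,0,0,1])

```text
t: 7.35
ee_pos: [457.8, 66.5, 40.4]
orientation: [-2.224, -2.219, 0.0]
ft_force: [0.4, -0.3, 0.1]
width: 75.8
grasp_force: 0.0
```

Request:
arm_command(rows=[0,0,0,0,0,-0.3,1,0,0,0,0,0,-0.8,1,0,0,0,0,0,-1,1])

```text
t: 7.65
ee_pos: [458.9, 66.7, 122.7]
orientation: [2.223, 2.218, 0.003]
ft_force: [0.5, -0.3, -0.1]
width: 88.0
grasp_force: 0.0
```

Request:
arm_command(rows=[0,0,0,-0.45,1,0,1,0,0,0,-0.45,1,0,1,0,0,0,-0.45,1,0,1])

```text
t: 7.95
ee_pos: [542.7, 28.9, 121.4]
orientation: [2.223, 2.214, 0.006]
ft_force: [1.8, -0.1, -0.8]
width: 87.8
grasp_force: 0.0
```

Request:
arm_command(rows=[0,0,0,-0.45,1,0,1,0,0,0,-0.45,1,0,1,0,0,0,-0.45,1,0,1])

```text
t: 8.25
ee_pos: [621.1, -7.2, 120.6]
orientation: [2.224, 2.215, 0.004]
ft_force: [-0.3, -0.2, -1.1]
width: 87.9
grasp_force: 0.0
```

Request:
arm_command(rows=[0,0,0,0,0.24,0,1,0,0,0,0,0.24,0,1,0,0,0,0,0.24,0,1])

```text
t: 8.55
ee_pos: [635.3, -5.4, 119.9]
orientation: [-2.222, -2.219, 0.002]
ft_force: [-0.2, -0.1, -0.5]
width: 88.1
grasp_force: 0.0
```

Request:
arm_command(rows=[0,0,0,-0.01,0,0.5,1,0,0,0,-0.01,0,0.9,1,0,0,0,-0.01,0,0.9,1])

```text
t: 8.85
ee_pos: [632.1, -6.1, 44.6]
orientation: [-2.219, -2.215, 0.01]
ft_force: [-0.7, -0.2, -0.9]
width: 87.9
grasp_force: 0.0
```

Request:
arm_command(rows=[0,0,0,0,0,0,-1,0,0,0,0,0,0,-1,0,0,0,0,0,0,-1,0,0,0,0,0,0,-1,0,0,0,0,0,0,-1])

```text
t: 9.35
ee_pos: [637.4, -6.7, 49.4]
orientation: [2.223, 2.218, 0.002]
ft_force: [-0.1, -0.4, -0.5]
width: 51.2
grasp_force: 0.0
```

Request:
arm_command(rows=[0,0,0,0,0,0,-1,0,0,0,0,0,0,-1,0,0,0,0,0,0,-1,0,0,0,0,0,0,-1])

```text
t: 9.75
ee_pos: [637.3, -6.7, 48.9]
orientation: [2.223, 2.219, 0.001]
ft_force: [-0.8, 0.5, 3.9]
width: 39.3
grasp_force: 30.0
```

Request:
arm_command(rows=[0,0,0,0,0,-0.4,-1,0,0,0,0,0,-0.8,-1,0,0,0,0,0,-1,-1,0,0,0,0,0,-1,-1])

```text
t: 10.15
ee_pos: [638.2, -6.7, 130.5]
orientation: [2.222, 2.217, 0.004]
ft_force: [0.8, -0.3, -2.3]
width: 39.4
grasp_force: 30.0
```

Request:
arm_command(rows=[0,0,0,0.03,-0.5,0,-1,0,0,0,0.03,-1,0,-1,0,0,0,0.03,-1,0,-1])

```text
t: 10.45
ee_pos: [549.3, -3.9, 125.6]
orientation: [-2.218, -2.214, 0.011]
ft_force: [0.7, -0.7, -2.1]
width: 39.6
grasp_force: 30.0
```

Request:
arm_command(rows=[0,0,0,0,-0.5,0,-1,0,0,0,0,-1,0,-1,0,0,0,0,-1,0,-1])

```text
t: 10.75
ee_pos: [470.1, -3.8, 126.3]
orientation: [-2.219, -2.214, 0.01]
ft_force: [0.5, 0.2, -1.6]
width: 39.7
grasp_force: 30.0
```

Request:
arm_command(rows=[0,0,0,0,-0.25,0,-1,0,0,0,0,-0.25,0,-1,0,0,0,0,-0.25,0,-1])

```text
t: 11.05
ee_pos: [457.6, -3.9, 128.1]
orientation: [2.224, 2.219, 0.0]
ft_force: [-0.4, 0.0, -1.2]
width: 39.5
grasp_force: 30.0
```

Request:
arm_command(rows=[0,0,0,0,0,0.5,-1,0,0,0,0,0,0.8,-1,0,0,0,0,0,1,-1,0,0,0,0,0,1,-1,0,0,0,0,0,1,-1])

```text
t: 11.55
ee_pos: [457.8, -3.9, 48.2]
orientation: [-2.224, -2.219, 0.0]
ft_force: [-0.6, -0.6, -2.6]
width: 39.6
grasp_force: 30.0
```

Request:
arm_command(rows=[0,0,0,0,0,0.04,-1,0,0,0,0,0,0.075,-1,0,0,0,0,0,0.075,-1])

```text
t: 11.85
ee_pos: [457.2, -3.9, 42.8]
orientation: [2.223, 2.219, 0.001]
ft_force: [0.1, -0.0, -2.3]
width: 39.7
grasp_force: 30.0
```

Request:
arm_command(rows=[0,0,0,0,0,0.015,-1,0,0,0,0,0,0.015,-1])

```text
t: 12.05
ee_pos: [457.3, -3.9, 41.8]
orientation: [2.223, 2.219, 0.001]
ft_force: [-0.3, -0.5, 3.9]
width: 39.7
grasp_force: 30.0
```

Request:
arm_command(rows=[0,0,0,0,0,0,1,0,0,0,0,0,0,1,0,0,0,0,0,0,1,0,0,0,0,0,0,1,0,0,0,0,0,0,1])

```text
t: 12.55
ee_pos: [456.9, -3.9, 41.2]
orientation: [-2.224, -2.219, 0.0]
ft_force: [0.7, 0.3, -0.9]
width: 76.4
grasp_force: 0.0
```

Request:
arm_command(rows=[0,0,0,0,0,-0.3,1,0,0,0,0,0,-0.8,1,0,0,0,0,0,-1,1])

```text
t: 12.85
ee_pos: [457.9, -3.9, 123.6]
orientation: [2.222, 2.218, 0.003]
ft_force: [1.4, -0.1, 1.2]
width: 87.6
grasp_force: 0.0
```

Request:
arm_command(rows=[0,0,0,0.43,1,0,1,0,0,0,0.43,1,0,1,0,0,0,0.43,1,0,1])

```text
t: 13.15
ee_pos: [541.8, 31.7, 122.3]
orientation: [2.22, 2.218, 0.007]
ft_force: [-0.3, -0.2, 0.7]
width: 87.4
grasp_force: 0.0
```

Request:
arm_command(rows=[0,0,0,0.42,1,0,1,0,0,0,0.42,1,0,1,0,0,0,0.42,1,0,1])

```text
t: 13.45
ee_pos: [620.4, 65.0, 121.4]
orientation: [2.221, 2.219, 0.004]
ft_force: [0.4, 0.4, 0.3]
width: 87.4
grasp_force: 0.0
```

Request:
arm_command(rows=[0,0,0,0,0.31,0,1,0,0,0,0,0.31,0,1,0,0,0,0,0.31,0,1,0,0,0,0,0.31,0,1])

```text
t: 13.85
ee_pos: [640.0, 63.3, 120.9]
orientation: [-2.223, -2.218, 0.003]
ft_force: [0.4, -0.9, -0.2]
width: 88.0
grasp_force: 0.0
```

```bash
python3 - <<'E'
from h import *
p,d,W=wrist('w2');print(ctrl.get_obs()['ee_pos'])
m=((W[...,2]>52)&(W[...,2]<75)).astype(np.uint8)
k,l,s,c=cv2.connectedComponentsWithStats(m)
for i in range(1,k):
    if s[i,4]<300: continue
    q=W[l==i];print(c[i].round(),(q.min(0)+q.max(0))/2,np.ptp(q,axis=0),np.median(p[l==i],axis=0))
E
```

```text
[640.24884011  63.40484092 121.02914839]
[315. 109.] [655.72587546 138.65800675  62.41846798] [40.81456769 40.62614535  5.28572361] [230. 234. 109.]
[289. 231.] [641.53428093  66.02899802  58.32006662] [40.79446266 40.52465302 12.63784915] [ 47.  63. 130.]
[ 13. 232.] [466.86054981  65.15424763  54.84581081] [22.4207564  39.68579085  5.55601351] [172.  42.  42.]
```

View pics/w2.png

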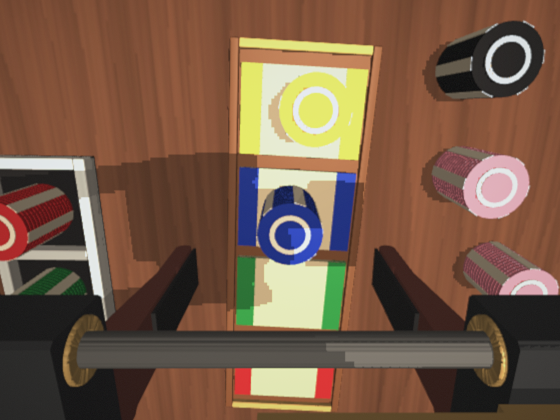

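The wrist view shows blue at (289,231) and yellow at (315,109). Red (15,220) and green (45,300) stand upright in the magazine. Grip blue.

Request:
arm_command(rows=[0,0,0,0.015,0,0.5,1,0,0,0,0.015,0,0.9,1,0,0,0,0.015,0,0.91,1])

```text
t: 14.2
ee_pos: [637.8, 64.5, 44.7]
orientation: [-2.22, -2.215, 0.01]
ft_force: [-0.6, -0.3, 0.5]
width: 87.9
grasp_force: 0.0
```

Request:
arm_command(rows=[0,0,0,0,0,0,-1,0,0,0,0,0,0,-1,0,0,0,0,0,0,-1,0,0,0,0,0,0,-1,0,0,0,0,0,0,-1])

```text
t: 14.7
ee_pos: [642.4, 65.0, 49.5]
orientation: [2.223, 2.218, 0.002]
ft_force: [-0.3, -0.1, 0.2]
width: 51.2
grasp_force: 0.0
```

Request:
arm_command(rows=[0,0,0,0,0,0,-1,0,0,0,0,0,0,-1,0,0,0,0,0,0,-1,0,0,0,0,0,0,-1])

```text
t: 15.1
ee_pos: [642.1, 64.9, 48.8]
orientation: [2.224, 2.219, 0.001]
ft_force: [-0.7, -0.8, 4.8]
width: 39.5
grasp_force: 30.0
```

Request:
arm_command(rows=[0,0,0,0,0,-0.4,-1,0,0,0,0,0,-0.8,-1,0,0,0,0,0,-1,-1,0,0,0,0,0,-1,-1])

```text
t: 15.5
ee_pos: [643.2, 65.1, 130.6]
orientation: [2.222, 2.217, 0.005]
ft_force: [-0.1, 0.5, -1.2]
width: 39.6
grasp_force: 30.0
```

Request:
arm_command(rows=[0,0,0,-0.4,-0.5,0,-1,0,0,0,-0.8,-1,0,-1,0,0,0,-0.8,-1,0,-1])

```text
t: 15.8
ee_pos: [554.7, -1.1, 125.7]
orientation: [-2.221, -2.212, 0.011]
ft_force: [-0.9, 0.2, -1.7]
width: 40.0
grasp_force: 30.0
```

Request:
arm_command(rows=[0,0,0,-0.4,-0.5,0,-1,0,0,0,-0.8,-1,0,-1,0,0,0,-0.8,-1,0,-1])

```text
t: 16.1
ee_pos: [475.5, -64.2, 126.5]
orientation: [-2.222, -2.212, 0.008]
ft_force: [0.1, 0.9, -2.0]
width: 39.7
grasp_force: 30.0
```

Request:
arm_command(rows=[0,0,0,-0.14,-0.325,0,-1,0,0,0,-0.14,-0.325,0,-1,0,0,0,-0.14,-0.325,0,-1])

```text
t: 16.4
ee_pos: [455.6, -73.8, 127.9]
orientation: [-2.224, -2.218, 0.0]
ft_force: [-0.1, 0.1, -2.1]
width: 39.7
grasp_force: 30.0
```

Request:
arm_command(rows=[0,0,0,0,0,0.5,-1,0,0,0,0,0,0.8,-1,0,0,0,0,0,1,-1,0,0,0,0,0,1,-1,0,0,0,0,0,1,-1])

```text
t: 16.9
ee_pos: [456.3, -73.6, 48.2]
orientation: [-2.223, -2.22, 0.0]
ft_force: [0.1, -0.7, -2.0]
width: 39.4
grasp_force: 30.0
```

Request:
arm_command(rows=[0,0,0,0,0,0.04,-1,0,0,0,0,0,0.075,-1,0,0,0,0,0,0.075,-1])

```text
t: 17.2
ee_pos: [455.9, -73.9, 42.8]
orientation: [2.223, 2.219, 0.001]
ft_force: [1.0, -0.5, -2.1]
width: 39.3
grasp_force: 30.0
```

Request:
arm_command(rows=[0,0,0,0,0,0.015,-1,0,0,0,0,0,0.015,-1])

```text
t: 17.4
ee_pos: [455.9, -74.0, 41.8]
orientation: [2.223, 2.218, 0.001]
ft_force: [-0.3, 0.6, 3.8]
width: 39.8
grasp_force: 30.0
```

Request:
arm_command(rows=[0,0,0,0,0,0,1,0,0,0,0,0,0,1,0,0,0,0,0,0,1,0,0,0,0,0,0,1,0,0,0,0,0,0,1])

```text
t: 17.9
ee_pos: [455.5, -73.9, 41.2]
orientation: [-2.224, -2.219, 0.0]
ft_force: [0.1, -0.1, 0.6]
width: 76.3
grasp_force: 0.0
```

Request:
arm_command(rows=[0,0,0,0,0,-0.3,1,0,0,0,0,0,-0.8,1,0,0,0,0,0,-1,1])

```text
t: 18.2
ee_pos: [456.6, -74.1, 123.6]
orientation: [2.222, 2.218, 0.002]
ft_force: [0.1, 0.9, 0.1]
width: 87.6
grasp_force: 0.0
```

Request:
arm_command(rows=[0,0,0,1,1,0,1,0,0,0,1,1,0,1,0,0,0,1,1,0,1,0,0,0,1,1,0,1])

```text
t: 18.6
ee_pos: [536.7, 7.2, 121.1]
orientation: [2.221, 2.222, 0.001]
ft_force: [-0.2, -0.0, -0.4]
width: 87.3
grasp_force: 0.0
```

Request:
arm_command(rows=[0,0,0,1,1,0,1,0,0,0,1,1,0,1,0,0,0,1,1,0,1,0,0,0,1,1,0,1])

```text
t: 19.0
ee_pos: [615.6, 85.9, 120.6]
orientation: [-2.222, -2.22, 0.001]
ft_force: [-0.3, -0.7, -0.5]
width: 87.6
grasp_force: 0.0
```

Request:
arm_command(rows=[0,0,0,0.64,0.5,0,1,0,0,0,0.64,0.5,0,1,0,0,0,0.64,0.5,0,1,0,0,0,0.64,0.5,0,1])

```text
t: 19.4
ee_pos: [654.1, 135.2, 120.6]
orientation: [-2.223, -2.218, 0.004]
ft_force: [0.1, -0.5, 0.2]
width: 88.0
grasp_force: 0.0
```

Request:
arm_command(rows=[0,0,0,0.015,0,0.5,1,0,0,0,0.015,0,0.9,1,0,0,0,0.015,0,0.91,1])

```text
t: 19.7
ee_pos: [651.3, 135.6, 44.3]
orientation: [-2.221, -2.214, 0.013]
ft_force: [-0.8, 0.1, -0.4]
width: 87.9
grasp_force: 0.0
```

Request:
arm_command(rows=[0,0,0,0,0,0,-1,0,0,0,0,0,0,-1,0,0,0,0,0,0,-1,0,0,0,0,0,0,-1,0,0,0,0,0,0,-1])

```text
t: 20.2
ee_pos: [656.5, 138.2, 49.5]
orientation: [2.223, 2.219, 0.002]
ft_force: [0.1, 0.4, -0.3]
width: 51.3
grasp_force: 0.0
```

Request:
arm_command(rows=[0,0,0,0,0,0,-1,0,0,0,0,0,0,-1,0,0,0,0,0,0,-1,0,0,0,0,0,0,-1])

```text
t: 20.6
ee_pos: [656.3, 138.2, 48.8]
orientation: [2.223, 2.219, 0.001]
ft_force: [-0.4, -1.0, 3.3]
width: 39.5
grasp_force: 30.0
```

Request:
arm_command(rows=[0,0,0,0,0,-0.4,-1,0,0,0,0,0,-0.8,-1,0,0,0,0,0,-1,-1,0,0,0,0,0,-1,-1])

```text
t: 21.0
ee_pos: [657.3, 138.4, 130.6]
orientation: [2.222, 2.218, 0.005]
ft_force: [1.1, 0.1, -2.5]
width: 39.6
grasp_force: 30.0
```

Request:
arm_command(rows=[0,0,0,-0.5,-0.35,0,-1,0,0,0,-1,-0.7,0,-1,0,0,0,-1,-0.7,0,-1])

```text
t: 21.3
ee_pos: [594.2, 54.5, 125.8]
orientation: [-2.223, -2.213, 0.011]
ft_force: [-0.0, 0.7, -2.7]
width: 39.6
grasp_force: 30.0
```

Request:
arm_command(rows=[0,0,0,-0.5,-0.35,0,-1,0,0,0,-1,-0.7,0,-1,0,0,0,-1,-0.7,0,-1])

```text
t: 21.6
ee_pos: [538.8, -24.6, 126.4]
orientation: [-2.224, -2.212, 0.008]
ft_force: [-0.0, -0.3, -1.4]
width: 40.1
grasp_force: 30.0
```

Request:
arm_command(rows=[0,0,0,-0.5,-0.35,0,-1,0,0,0,-1,-0.7,0,-1,0,0,0,-1,-0.7,0,-1])

```text
t: 21.9
ee_pos: [483.6, -104.0, 127.0]
orientation: [-2.225, -2.212, 0.005]
ft_force: [-0.1, 0.7, -2.1]
width: 39.5
grasp_force: 30.0
```

Request:
arm_command(rows=[0,0,0,-0.53,-0.42,0,-1,0,0,0,-0.53,-0.42,0,-1,0,0,0,-0.53,-0.42,0,-1])

```text
t: 22.2
ee_pos: [453.5, -144.1, 127.8]
orientation: [-2.225, -2.216, 0.0]
ft_force: [0.6, 0.7, -1.3]
width: 39.6
grasp_force: 30.0
```

Request:
arm_command(rows=[0,0,0,0,0,0.5,-1,0,0,0,0,0,0.8,-1,0,0,0,0,0,1,-1,0,0,0,0,0,1,-1,0,0,0,0,0,1,-1])

```text
t: 22.7
ee_pos: [454.5, -143.0, 48.2]
orientation: [-2.222, -2.22, 0.0]
ft_force: [0.7, -0.2, -1.3]
width: 39.6
grasp_force: 30.0
```

Request:
arm_command(rows=[0,0,0,0,0,0.04,-1,0,0,0,0,0,0.075,-1,0,0,0,0,0,0.075,-1])

```text
t: 23.0
ee_pos: [454.1, -143.9, 42.8]
orientation: [2.223, 2.219, 0.001]
ft_force: [-0.1, 0.4, -1.2]
width: 39.6
grasp_force: 30.0
```

Request:
arm_command(rows=[0,0,0,0,0,0.015,-1,0,0,0,0,0,0.015,-1])

```text
t: 23.2
ee_pos: [454.1, -144.0, 41.8]
orientation: [2.223, 2.218, 0.001]
ft_force: [-0.6, 1.3, 3.1]
width: 39.9
grasp_force: 30.0
```

Release, rise and back off to the right for a clear view.

Request:
arm_command(rows=[0,0,0,0,0,0,1,0,0,0,0,0,0,1,0,0,0,0,0,0,1,0,0,0,0,0,0,1,0,0,0,0,0,0,1])

```text
t: 23.7
ee_pos: [453.8, -143.9, 41.2]
orientation: [-2.224, -2.219, 0.0]
ft_force: [-0.3, -0.3, -0.4]
width: 76.1
grasp_force: 0.0
```

Request:
arm_command(rows=[0,0,0,0,0,-0.3,1,0,0,0,0,0,-0.8,1,0,0,0,0,0,-1,1])

```text
t: 24.0
ee_pos: [454.8, -144.2, 123.6]
orientation: [2.222, 2.217, 0.002]
ft_force: [0.4, 0.1, -0.5]
width: 88.1
grasp_force: 0.0
```

Request:
arm_command(rows=[0,0,0,-1,0,-1,1,0,0,0,-1,0,-1,1,0,0,0,-1,0,-1,1])

```text
t: 24.3
ee_pos: [455.7, -227.2, 205.1]
orientation: [2.221, 2.212, 0.003]
ft_force: [-0.0, -0.2, 0.4]
width: 87.7
grasp_force: 0.0
```

Request:
arm_command(rows=[0,0,0,-1,0,0,1,0,0,0,-1,0,0,1,0,0,0,-1,0,0,1])

```text
t: 24.6
ee_pos: [453.4, -306.5, 200.7]
orientation: [2.227, 2.215, -0.0]
ft_force: [1.0, 0.4, -0.5]
width: 88.3
grasp_force: 0.0
```

Request:
arm_command(rows=[0,0,0,-1,0,0,1,0,0,0,-1,0,0,1,0,0,0,-1,0,0,1,0,0,0,-1,0,0,1,0,0,0,-1,0,0,1])

```text
t: 25.1
ee_pos: [452.9, -382.0, 200.5]
orientation: [-2.221, -2.218, -0.0]
ft_force: [-0.1, 0.9, -0.3]
width: 87.8
grasp_force: 0.0
```

```bash
python3 - <<'E'
from h import *
p,d=ctrl.get_image('top');cv2.imwrite('pics/end.png',p[...,::-1]);W=cloud('top',d)
m=((W[...,2]>46)&(W[...,2]<62));m[:230]=0;m[330:]=0;m[:,:150]=0;m[:,340:]=0
k,l,s,c=cv2.connectedComponentsWithStats(m.astype(np.uint8))
for i in range(1,k):
    if s[i,4]>50:q=W[l==i];print(c[i].round(),((q.min(0)+q.max(0))/2).round(1),np.median(q[:,2]),np.median(p[l==i],axis=0))
E
```

```text
[189. 287.] [456.8  63.7  52.4] 54.39339622891284 [229.  69.  64.]
[228. 288.] [456.5  -4.9  52.4] 54.34938344752709 [ 86. 204.  95.]
[269. 289.] [454.7 -74.6  53. ] 54.65891017413989 [ 84. 105. 221.]
[309. 291.] [ 453.6 -144.9   54.6] 54.635622961531375 [231. 236.  86.]
```

View pics/end.png

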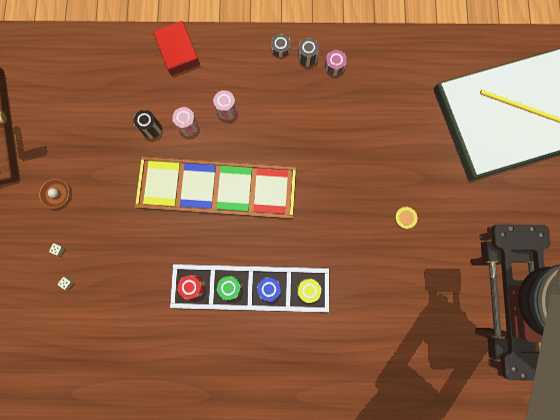

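All four rolls stand upright in the bays: red (189,287), green (228,288), blue (269,289), yellow (309,291), with tops at about 55 mm. The token at (406,217) has not moved and the robot is clear, so I'm handing in.

```bash
python3 -c "
from workcell import ctrl
print(ctrl.close_job())"
```

```text
the job is handed in; nothing more can be done
None
```

The four rolls stand upright in the magazine in reverse order (red, green, blue, yellow from the robot's left), the token was left alone, and the job was handed in at about 25 s of robot time.

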